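# Clear the trimmer and hold its blade arm up

## Robot

A 6-joint arm with a two-finger parallel gripper is mounted at the origin on the work surface. World frame = base frame: x ahead of the robot, y to its left, z up, the work surface at z = 0. Lengths are in m, angles in rad, forces in N, time in s.
With the tool pointing down it reaches from about 0.3 to 0.875 m from the base axis. Payload 6.4 kg.
Tool frame: the origin (TCP) lies between the finger pads; the fingertips stand ahead of it and the grasp point (between the pads) lies 3 mm ahead of it (bot.finger_overhang is the z of the fingertips in the tool frame, in m); z points along the fingers, y is the direction in which the jaws open and shut (so a half turn about z gives the same grasp; the last joint's range is limited). The gripper opens to 85 mm and grips with 20 to 120 N. Pads are 22 mm wide; open, the fingers measure 114 mm over their backs; the gripper's body (76 mm by 85 mm) begins 54 mm behind the grasp point. The pads swing forward as they close: fully open they stand 13 mm farther back than shut.
Start: joints at [-1.466, 0.181, 1.607, -0, 1.354, -0.206], TCP at [0.176, -0.547, 0.253] pointing down, gripper open.
Joint ranges: [-2.99, 2.99], [-0.89, 2.07], [0.3, 2.58], [-1.14, 4.28], [0, 2.63], [-3.12, 3.12]. Speed limits (rad/s): [2.57, 2.57, 3.01, 3.14, 3.14, 3.14].

## Interface

Orientations are given as a unit quaternion [x, y, z, w].
In Python, from station import bot gives the robot as it stands.
- The arm moves only by the tool move_arm, never from a script. Its argument "plan" is a list of rows, each an object of numbers: "dx", "dy", "dz": the shift along the tool's x, y, z in cm; "turn": the turn about the tool's z in degrees. In form: [{"dx": .., "dy": .., "dz": .., "turn": ..}, ...]. A call has 1 to 20 rows; each row is the pose to reach, as a shift and turn from the pose commanded when the call began, along the tool's axes at that moment; what a row does not reach only later rows make up. A row lasts 1/10 s, in which the tool goes at most 50 mm and 8.59 degrees, less where a joint would pass 70% of its speed; a pose out of reach is approached as far as the arm can. A call with a gripper value outside its range is refused whole. "jaw" is the finger opening in cm, from 0 to 8.54, set as the call begins (left out, the last holds). The fingers move at their own pace and stop on an object; the grip force is fixed at half the most. Time passes only in rows, so rows that repeat a pose let the fingers close. It gives the time, the measured TCP pose, the force and the opening at its end, in the units of the state.
- bot.observe(): the state, without advancing time (a new reading comes with each control period).
- bot.get_image(name): name is "scene" or "top" or "wrist"; returns the picture (400x640x3 uint8, red, green, blue); there is no depth.
- bot.calibration(name): a dict with "fx", "fy", "cx", "cy" (pixels), "view" (4x4, takes a point from world to camera coordinates). Camera axes: x right, y down, z forward; pixel columns grow to the right and rows downward; lengths in m; the calibration is good to about 2 mm. A picture is of the moment at which its call begins: read the wrist's pose just before it. calibration takes no time and is no camera call; for the wrist camera it gives the pose at the moment of the call.
- bot.finish_job(): hands the job in, once; it reports no verdict.
The state is a dict: "time": time; "joint_positions": joint angles; "dq": joint speeds; "joint_efforts": joint torques, N m; "position": TCP position; "eef_rot": TCP orientation; "force": force on the tool from outside, world axes, zero at the start; "wrist_torque": the same for the moment, N m; "width": finger opening in m.
Only numpy, scipy, OpenCV 4.12 (cv2) and the standard library are available. Lean on these libraries where they do the work, as an engineer would, in place of code of your own. Each camera call takes 0.05 s, during which the arm holds its last target.

## Task

Get the paper trimmer ready for the next sheet. First take the crumpled paper and the board offcut off its deck and put both in the waste bin, while the blade arm stays locked down. Then pull the arm's latch knob well outward, away from the deck and against its spring, lift the arm by that knob to at least 30 degrees without letting it drop, and finish holding it up there, still in the gripper; leave the marker, tape and ink jar alone.

Things in the scene. Friction and masses are not known exactly. Their poses are not given: they have to be found in the camera images.
- trimmer: Lever paper trimmer (guillotine), fixed to the table: grey steel deck 330 mm along its x, 250 mm along its y, deck top 45 mm above the table. Origin on the table under the deck's middle; x points from the hand-grip end to the pivot end, y away from the blade, z up. Blade arm along the -y edge. Fence 10 mm high at x = 138 to 154 mm; pressure strip 5 mm high at y = -111 to -91 mm.
- strike (a point): Middle of the top of the steel strike on the deck's corner, 77 mm above the table: an upside-down L, 26 mm along the trimmer's x, 22 mm along its y, whose lip holds the bolt's tongue down. It is 40 mm from the knob along the arm.
- blade_arm (a joint): Angle of the blade arm, rad: 0 lying down and locked, grows as the hand-grip end rises (30 degrees = 0.52), stop at 1.0. It turns about the trimmer's y direction through the pivot at x = 145, y = -143, z = 55 mm of the trimmer's frame. Aluminium bar with steel blade, 0.6 kg, about 4 N to lift at the knob; let go, it falls. With the latch home it rises no more than about 0.01 rad.
- latch (a joint): Travel of the spring bolt on the arm, m: 0 home, grows as the knob is pulled along the trimmer's -y (away from the deck), stop at 0.016; clear of the strike's lip from 0.009 on. The spring pulls back with 3 N at home, 9 N at the stop. It rides on the arm: once the arm is above the strike the bolt may spring home.
- knob_center (a point): Centre of the latch knob: black, round, upright, 22 mm across, 24 mm high, on a 10 mm stem, at the top of the arm near the hand grip. With the arm down it is 95.5 mm above the table. It lies 332 mm from the pivot along the arm and 40 mm above the arm's centre line, and swings with the arm. Grip it from above along the trimmer's y, 30 mm free on both sides.
- latch_knob: The same latch knob as a  origin at the foot of its stem on the bolt's flat upper face, 26 mm below the knob's centre; x along the arm towards the pivot, z up the stem. Held between the pads along the trimmer's y, it can turn between them as the arm rises, so the gripper may stay upright.
- ball_center (a point): Centre of a crumpled white paper ball, about 45 mm across, 15 g, lying on the trimmer's deck (centre about 21 mm above the deck top).
- offcut_center (a point): Centre of an offcut of thick white-faced foam board lying flat on the trimmer's deck: 72 mm along its x, 30 mm along its y, 12 mm thick, 12 g.
- bin_floor (a point): Middle of the floor of the round grey waste bin (fixed to the table; 100 mm high, 176 mm across the rim, 144 mm at the foot, wall 4 mm). The floor is 4 mm above the table.
- marker: Bystander: black marker with grey cap, 140 mm long, 14 mm thick, lying on a sketch pad. Origin under its middle.
- tape: Bystander: roll of masking tape lying flat, 92 mm across, 24 mm high. Origin under its middle.
- ink_jar: Bystander: small glass ink jar with black lid and plain paper band, 58 mm across, 62 mm tall. Origin under its middle.
Things that resemble listed ones, but are neither listed nor needed, are in the scene too. What is meant by the part that bears offcut_center is not pink, and is the smaller of those in its own colour.

How it is judged:
By the outcome, as a careful person would: the job done as asked, in the order asked, and still so for the second after the job is handed in, while the arm keeps its last pose, push and grip.
It also fails if it takes over 69 s, if anything falls off the work surface, if the arm or the gripper's body presses on something with over 40 N, if the wrist force passes 120 N, or if a joint passes its speed limit or range.

## Working session

There is one attempt and no reset: what is moved stays moved. The work goes in short steps, Python scripts to look and compute and a tool call to move; the robot and the scene stay as the last step left them, time stands still between calls to the robot, and variables do not carry over. Pictures are saved under pics/ and viewed, and the job is handed in when it is done.

Besides the shell and the picture viewer there is one more tool, called after "Emit:" in YAML: its name, and indented under it one key for each argument. move_arm: Moves the arm, as the interface text tells. Its arguments: {"type":"object","properties":{"plan":{"type":"array","items":{"type":"object","properties":{"dx":{"type":"number"},"dy":{"type":"number"},"dz":{"type":"number"},"turn":{"type":"number"}}}},"jaw":{"type":"number"}},"required":["plan"]}

```bash
mkdir -p pics; ls
python3 - <<'E'
from station import bot
import cv2,json
s=bot.observe();print(s, bot.finger_overhang)
for n in ("scene","top","wrist"):
    c=bot.calibration(n);print(n,c)
    cv2.imwrite(f"pics/{n}0.png",bot.get_image(n)[:,:,::-1])
E
```

```text
pics
{'time': 0.0, 'joint_positions': array([-1.46633787e+00,  1.81560581e-01,  1.60802493e+00, -1.74709832e-05,
        1.35380929e+00, -2.06269215e-01]), 'dq': array([ 3.06714012e-03, -3.91984280e-04,  1.52504850e-05,  7.55330075e-04,
        1.80579291e-03,  8.35197867e-04]), 'joint_efforts': array([ 2.65454928e-04, -4.44869614e+01, -3.51333869e+01, -2.30600754e-04,
        9.30399197e-03, -5.13432394e-05]), 'position': array([ 0.1757795 , -0.54691851,  0.25236496]), 'eef_rot': array([ 9.87954603e-01,  1.54741368e-01,  3.73318208e-05, -9.00341116e-04]), 'force': array([-0.2207528 ,  0.34644332, -0.07194259]), 'wrist_torque': array([ 0.04386778, -0.02395995,  0.04377701]), 'width': 0.08499435454981398} 0.022
scene {'fx': 360.8814931157029, 'fy': 360.8814931157029, 'cx': 318.88017983600946, 'cy': 199.34573399948218, 'view': array([[-0.19890058,  0.97997226,  0.00963963,  0.15423478],
       [ 0.56396927,  0.1224995 , -0.81665937, -0.20051244],
       [-0.80148438, -0.15699757, -0.57703946,  1.36074731],
       [ 0.        ,  0.        ,  0.        ,  1.        ]])}
top {'fx': 473.7676328349906, 'fy': 473.7676328349906, 'cx': 321.7669294947536, 'cy': 192.57236211539188, 'view': array([[ 0.01316301, -0.99985257, -0.01102559, -0.05296332],
       [-0.99405864, -0.01189365, -0.10819409,  0.50663524],
       [ 0.108047  ,  0.01238425, -0.99406865,  1.31308114],
       [ 0.        ,  0.        ,  0.        ,  1.        ]])}
wrist {'fx': 290.0705580248703, 'fy': 290.0705580248703, 'cx': 317.97396764187255, 'cy': 202.66184856765105, 'view': array([[ 0.30626074, -0.95194675, -0.00132282, -0.57324143],
       [-0.90650716, -0.29206554,  0.3048647 , -0.04056917],
       [-0.29060131, -0.09216894, -0.95239475,  0.3786395 ],
       [ 0.        ,  0.        ,  0.        ,  1.        ]])}
```

View pics/scene0.png

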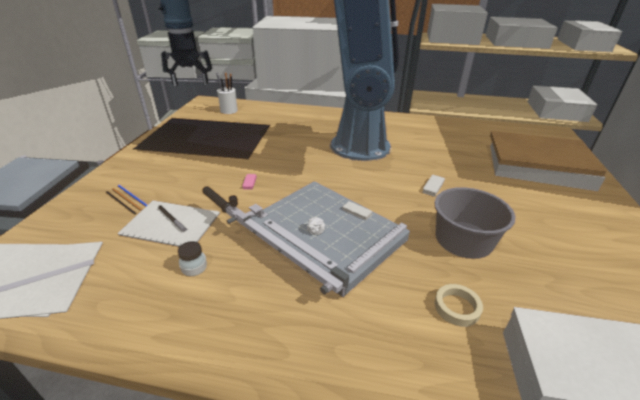

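View pics/top0.png

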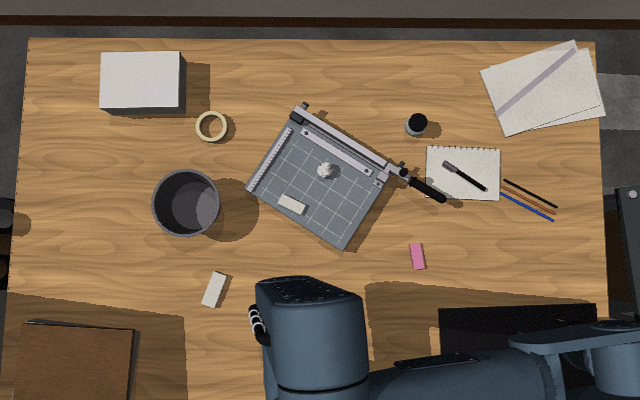

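View pics/wrist0.png

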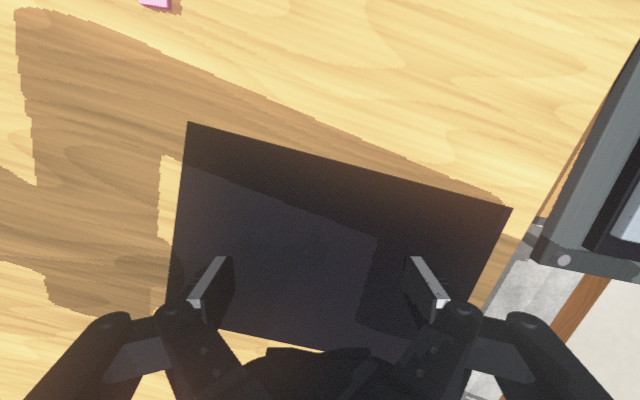

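```bash
cat > h.py <<'E'
import numpy as np,cv2
from station import bot
def ray(c,u,v,z):
    V=c['view'];R=V[:3,:3];o=-R.T@V[:3,3]
    d=R.T@np.array([(u-c['cx'])/c['fx'],(v-c['cy'])/c['fy'],1.])
    return o+d*(z-o[2])/d[2]
def proj(c,p):
    q=c['view']@np.append(p,1);return c['fx']*q[0]/q[2]+c['cx'],c['fy']*q[1]/q[2]+c['cy']
def crop(im,x0,y0,x1,y1,k,fn):
    cv2.imwrite(fn,cv2.resize(im[y0:y1,x0:x1],None,fx=k,fy=k,interpolation=cv2.INTER_CUBIC))
E
python3 - <<'E'
from h import *
t=cv2.imread('pics/top0.png');s=cv2.imread('pics/scene0.png')
crop(t,230,95,460,260,3.4,'pics/t1.png')
crop(s,190,170,420,300,3.4,'pics/s1.png')
c=bot.calibration('top')
# white blobs
m=((t.min(2)>150)&(t.max(2).astype(int)-t.min(2)<40)).astype(np.uint8)
n,l,st,ce=cv2.connectedComponentsWithStats(m)
for i in range(1,n):
    if 60<st[i,4]<2000:
        cn=cv2.findContours((l==i).astype(np.uint8),0,2)[0][0]
        r=cv2.minAreaRect(cn);z=.057 if 240<ce[i][0]<400 else .012
        b=cv2.boxPoints(r);w=[ray(c,*p,z)[:2].round(4) for p in b]
        print(st[i,4],ce[i].round(1),ray(c,*r[0],z).round(4),np.linalg.norm(w[0]-w[1]),np.linalg.norm(w[1]-w[2]),w[0],w[1],w[2])
E
```

```text
634 [339.4 135.3] [ 0.6661 -0.0946  0.057 ] 0.017304623659588805 0.29876053956304205 [0.7382 0.0375] [0.7531 0.0287] [ 0.595  -0.2248]
333 [268.  159.3] [0.5967 0.1033 0.057 ] 0.2067849124090054 0.01472752525036029 [0.5135 0.1637] [0.6891 0.0545] [0.681  0.0422]
506 [335.7 151.4] [ 0.62   -0.0843  0.057 ] 0.01869384925583814 0.22738128770855354 [0.6722 0.0176] [0.6883 0.0081] [ 0.5684 -0.1851]
126 [322.8 169.1] [ 0.57   -0.0481  0.057 ] 0.030602614267411867 0.039403172461110275 [ 0.5895 -0.0326] [ 0.5899 -0.0632] [ 0.5505 -0.0637]
91 [391.3 168.4] [ 0.5704 -0.2403  0.057 ] 0.02770884335370207 0.03804536765494581 [ 0.5655 -0.2173] [ 0.5908 -0.2286] [ 0.5752 -0.2633]
62 [382.3 176.2] [ 0.5517 -0.2142  0.057 ] 0.019276929216034435 0.023632604596192933 [ 0.5495 -0.1991] [ 0.5661 -0.2089] [ 0.554  -0.2292]
278 [290.8 203.7] [0.4724 0.0384 0.057 ] 0.028448725806264154 0.07191696600941952 [0.4752 0.0769] [0.5009 0.0647] [ 0.4695 -0.    ]
474 [213.2 289.4] [0.232  0.2546 0.012 ] 0.09526426402381957 0.0389758899834244 [0.1939 0.2887] [0.2837 0.2569] [0.2703 0.2203]
```

View pics/t1.png

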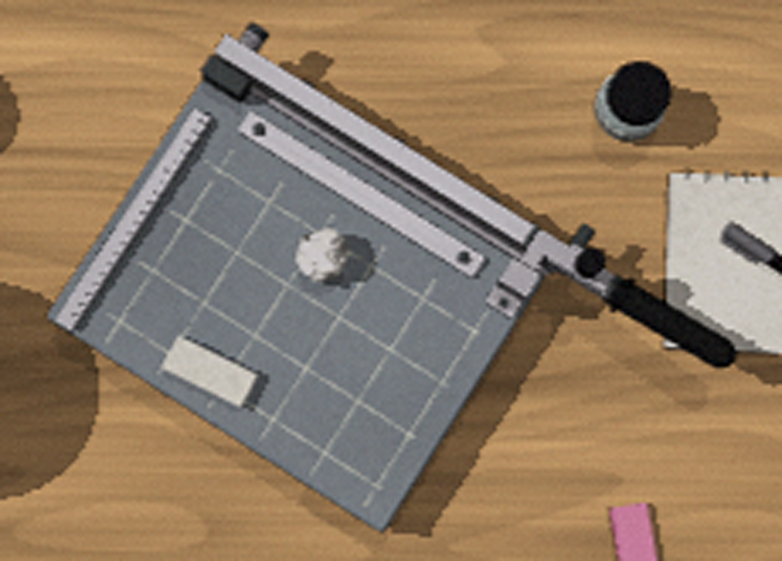

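View pics/s1.png

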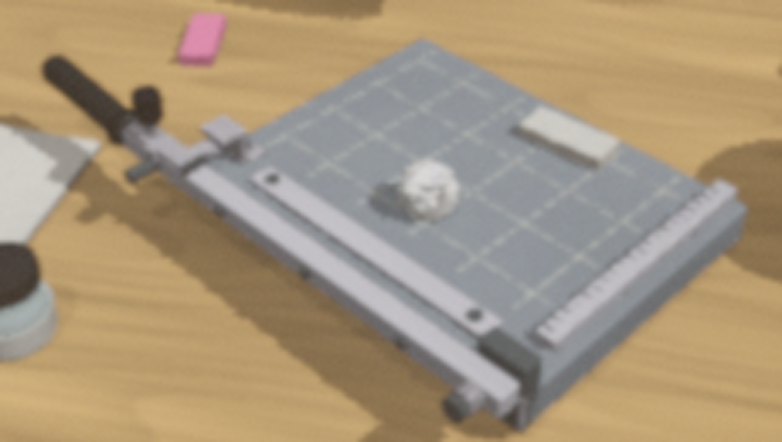

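```bash
cat >> h.py <<'E'
def tri(P):
    A=np.zeros((3,3));b=np.zeros(3)
    for c,u,v in P:
        V=c['view'];R=V[:3,:3];o=-R.T@V[:3,3]
        d=R.T@np.array([(u-c['cx'])/c['fx'],(v-c['cy'])/c['fy'],1.]);d/=np.linalg.norm(d)
        M=np.eye(3)-np.outer(d,d);A+=M;b+=M@o
    return np.linalg.solve(A,b)
E
python3 - <<'E'
from h import *
T=bot.calibration('top');S=bot.calibration('scene')
tp=lambda x,y:(230+x/3.4,95+y/3.4)
sp=lambda x,y:(190+x/3.4,170+y/3.4)
a=ray(T,*tp(382,530),.045);b=ray(T,*tp(50,317),.045);print(a,b,np.linalg.norm(a-b))
ex=(b-a)/np.linalg.norm(b-a);ey=np.array([-ex[1],ex[0],0]);print('yaw',np.degrees(np.arctan2(ex[1],ex[0])))
o=(a+b)/2-ey*.125;print('origin',o)
# offcut edge yaw
k=o+ex*(145-.332*1000)/1000+ey*-.143;print('knob pred',k)
print('knob ray',ray(T,*tp(592,262),.1), tri([(T,*tp(592,263)),(S,*sp(147,103))]))
print('ball',ray(T,*tp(325,256),.066),tri([(T,*tp(325,256)),(S,*sp(427,190))]))
print('off',tri([(T,290.8,203.7),(S,*sp(568,137))]))
print('bin',ray(T,185.5,203,.1),'jar',ray(T,*tp(640,92),.062))
i=cv2.imread('pics/top0.png')
E
```

```text
[ 0.34454415 -0.10561244  0.045     ] [0.51495505 0.16903852 0.045     ] 0.3232228717955405
yaw 58.181907112331494
origin [ 0.53596538 -0.03418998  0.045     ]
knob pred [ 0.55888532 -0.26848184  0.045     ]
knob ray [ 0.55732448 -0.26762215  0.1       ] [ 0.55631429 -0.26605467  0.09610632]
ball [ 0.56502542 -0.05681053  0.066     ] [ 0.5658078  -0.05410017  0.05775862]
off [0.47247831 0.03933295 0.05151423]
bin [0.46691171 0.31684739 0.1       ] jar [ 0.7048658  -0.31395024  0.062     ]
```

```bash
cat >> h.py <<'E'
from scipy.spatial.transform import Rotation as R_
def rel(*ps):
    s=bot.observe();R=R_.from_quat(s['eef_rot']).as_matrix()
    print('pos',s['position'].round(4),'ang y',round(np.degrees(np.arctan2(R[1,1],R[0,1])),2),'tilt z',R[:,2].round(3),'w',round(s['width'],4),'F',s['force'].round(2),'t',s['time'])
    for p in ps: print(p,'->',(R.T@(np.array(p)-s['position'])*100).round(2))
E
python3 - <<'E'
from h import *
rel([.5655,-.055,.20])
E
```

```text
pos [ 0.1758 -0.547   0.2526] ang y -72.19 tilt z [-0.     0.001 -1.   ] w 0.0856 F [ 0.16 -0.42 -0.23] t 0.15
[0.5655, -0.055, 0.2] -> [ 52.15 -34.92   5.32]
```

Emit:
move_arm:
  plan:
    - {"dx": 1,"dy": -0.7,"dz": 0,"turn": -2}
    - {"dx": 3,"dy": -2,"dz": 0,"turn": -5}
    - {"dx": 6,"dy": -4,"dz": 0,"turn": -9}
    - {"dx": 9,"dy": -6,"dz": 0,"turn": -14}
    - {"dx": 12.5,"dy": -8.4,"dz": 0,"turn": -19}
    - {"dx": 16,"dy": -10.7,"dz": 0,"turn": -24}
    - {"dx": 19.5,"dy": -13.1,"dz": 0,"turn": -29}
    - {"dx": 23,"dy": -15.4,"dz": 0.5,"turn": -34}
    - {"dx": 26.5,"dy": -17.7,"dz": 1,"turn": -37}
    - {"dx": 30,"dy": -20.1,"dz": 1.5,"turn": -39}
    - {"dx": 33.5,"dy": -22.4,"dz": 2,"turn": -40.4}
    - {"dx": 37,"dy": -24.8,"dz": 2.5,"turn": -40.4}
    - {"dx": 40.5,"dy": -27.1,"dz": 3,"turn": -40.4}
    - {"dx": 44,"dy": -29.5,"dz": 3.8,"turn": -40.4}
    - {"dx": 47,"dy": -31.5,"dz": 4.5,"turn": -40.4}
    - {"dx": 49.5,"dy": -33.1,"dz": 5,"turn": -40.4}
    - {"dx": 51.2,"dy": -34.3,"dz": 5.3,"turn": -40.4}
    - {"dx": 52.1,"dy": -34.9,"dz": 5.3,"turn": -40.4}
    - {"dx": 52.1,"dy": -34.9,"dz": 5.3,"turn": -40.4}
  jaw: 7

```text
time: 2.05
position: [0.5653, -0.0545, 0.2002]
eef_rot: [0.873, 0.488, -0.0, -0.0]
force: [-0.8, -0.3, 0.7]
width: 0.0706
```

Run:
```python
from h import *
rel()
c=bot.calibration('wrist');i=bot.get_image('wrist')[:,:,::-1].copy()
cv2.imwrite('pics/w1.png',i);np.save('w1.npy',c['view'])
for p in ([.5655,-.055,.066],[.4724,.0384,.057],[.5563,-.266,.1]): print(proj(c,p))
```

```text
pos [ 0.5653 -0.0545  0.2002] ang y -31.63 tilt z [-0.  0. -1.] w 0.0706 F [-0.83 -0.3   0.68] t 2.05
(np.float64(320.09372249444766), np.float64(199.35660892880253))
(np.float64(179.6949793626273), np.float64(164.24818735142748))
(np.float64(422.8084882928923), np.float64(386.0488674856216))
```

View pics/w1.png

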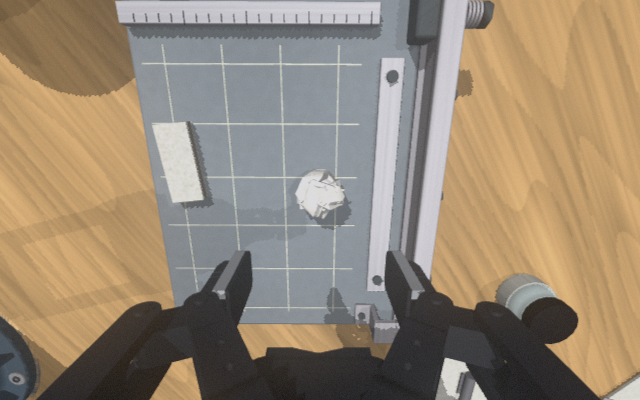

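Emit:
move_arm:
  plan:
    - {"dx": 0.1,"dz": 1}
    - {"dx": 0.2,"dz": 3}
    - {"dx": 0.2,"dz": 5.5}
    - {"dx": 0.2,"dz": 8}
    - {"dx": 0.2,"dz": 10}
    - {"dx": 0.2,"dz": 11.5}
    - {"dx": 0.2,"dz": 12.4}
    - {"dx": 0.2,"dz": 12.8}
    - {"dx": 0.2,"dz": 12.8}
    - {"dx": 0.2,"dz": 12.8}

```text
$.plan[0]: bad value
```

Emit:
move_arm:
  plan:
    - {"dz": 0}
    - {"dz": 0}
    - {"dz": 0}
    - {"dz": 0}
    - {"dz": 0}
    - {"dz": 0}
    - {"dz": 0}
    - {"dz": 0}
  jaw: 2.5

```text
$.plan[0]: bad value
```

Emit:
move_arm:
  plan:
    - {"dx": 0.1,"dy": 0,"dz": 1,"turn": 0}
    - {"dx": 0.2,"dy": 0,"dz": 3,"turn": 0}
    - {"dx": 0.2,"dy": 0,"dz": 5.5,"turn": 0}
    - {"dx": 0.2,"dy": 0,"dz": 8,"turn": 0}
    - {"dx": 0.2,"dy": 0,"dz": 10,"turn": 0}
    - {"dx": 0.2,"dy": 0,"dz": 11.5,"turn": 0}
    - {"dx": 0.2,"dy": 0,"dz": 12.4,"turn": 0}
    - {"dx": 0.2,"dy": 0,"dz": 12.8,"turn": 0}
    - {"dx": 0.2,"dy": 0,"dz": 12.8,"turn": 0}

```text
time: 3.0
position: [0.5662, -0.0544, 0.0722]
eef_rot: [0.874, 0.486, -0.0, -0.0]
force: [-0.3, 0.0, 0.6]
width: 0.0702
```

Emit:
move_arm:
  plan:
    - {"dx": 0,"dy": 0,"dz": 0,"turn": 0}
    - {"dx": 0,"dy": 0,"dz": 0,"turn": 0}
    - {"dx": 0,"dy": 0,"dz": 0,"turn": 0}
    - {"dx": 0,"dy": 0,"dz": 0,"turn": 0}
    - {"dx": 0,"dy": 0,"dz": 0,"turn": 0}
    - {"dx": 0,"dy": 0,"dz": 0,"turn": 0}
    - {"dx": 0,"dy": 0,"dz": 0,"turn": 0}
  jaw: 2

```text
time: 3.7
position: [0.5671, -0.0543, 0.0739]
eef_rot: [0.874, 0.487, 0.001, 0.001]
force: [-1.2, -0.5, 4.9]
width: 0.0398
```

Run:
```python
from h import *
rel([.467,.317,.26],[.467,.317,.13])
i=bot.get_image('wrist')[:,:,::-1].copy()
cv2.imwrite('pics/w2.png',i)
```

```text
pos [ 0.5671 -0.0543  0.0739] ang y -31.77 tilt z [ 0.002 -0.001 -1.   ] w 0.0398 F [-1.16 -0.54  4.9 ] t 3.7
[0.467, 0.317, 0.26] -> [ 26.3  -28.02 -18.66]
[0.467, 0.317, 0.13] -> [ 26.3  -28.05  -5.66]
```

View pics/w2.png

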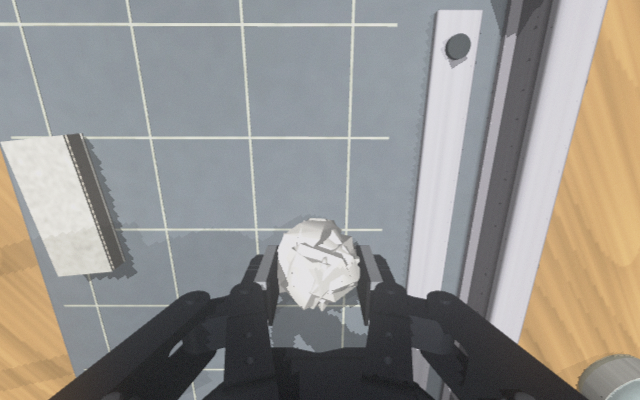

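Emit:
move_arm:
  plan:
    - {"dx": 0,"dy": 0,"dz": -1,"turn": 0}
    - {"dx": 0,"dy": 0,"dz": -3,"turn": 0}
    - {"dx": 0.5,"dy": -0.5,"dz": -6,"turn": 0}
    - {"dx": 2,"dy": -2.1,"dz": -9,"turn": 0}
    - {"dx": 4.5,"dy": -4.8,"dz": -11,"turn": 0}
    - {"dx": 7,"dy": -7.5,"dz": -12,"turn": 0}
    - {"dx": 10,"dy": -10.7,"dz": -12,"turn": 0}
    - {"dx": 13,"dy": -13.9,"dz": -12,"turn": 0}
    - {"dx": 16,"dy": -17,"dz": -12,"turn": 0}
    - {"dx": 19,"dy": -20.2,"dz": -12,"turn": 0}
    - {"dx": 22,"dy": -23.4,"dz": -12,"turn": 0}
    - {"dx": 24.2,"dy": -25.8,"dz": -11.5,"turn": 0}
    - {"dx": 25.6,"dy": -27.3,"dz": -10,"turn": 0}
    - {"dx": 26.3,"dy": -28,"dz": -8,"turn": 0}
    - {"dx": 26.3,"dy": -28,"dz": -6.5,"turn": 0}
    - {"dx": 26.3,"dy": -28,"dz": -5.7,"turn": 0}
    - {"dx": 26.3,"dy": -28,"dz": -5.7,"turn": 0}

```text
time: 5.45
position: [0.4664, 0.3159, 0.1283]
eef_rot: [0.874, 0.486, -0.001, -0.0]
force: [-0.2, -0.6, 0.4]
width: 0.0398
```

Run:
```python
from h import *
rel()
i=bot.get_image('wrist')[:,:,::-1].copy()
cv2.imwrite('pics/w3.png',i)
```

```text
pos [0.4664 0.3159 0.1283] ang y -31.84 tilt z [-0.002 -0.001 -1.   ] w 0.0398 F [-0.17 -0.56  0.44] t 5.45
```

View pics/w3.png

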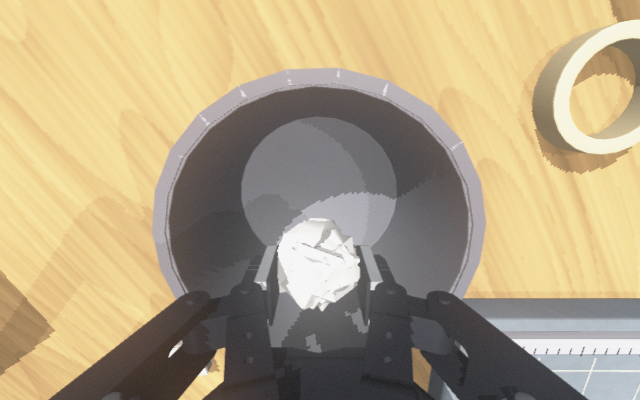

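Emit:
move_arm:
  plan:
    - {"dx": 0,"dy": 0,"dz": 0,"turn": 0}
    - {"dx": 0,"dy": 0,"dz": 0,"turn": 0}
    - {"dx": 0,"dy": 0,"dz": 0,"turn": 0}
    - {"dx": 0,"dy": 0,"dz": 0,"turn": 0}
    - {"dx": 0,"dy": 0,"dz": 0,"turn": 0}
    - {"dx": 0,"dy": 0,"dz": -2,"turn": 0}
    - {"dx": 0,"dy": 0,"dz": -5,"turn": 0}
    - {"dx": 0,"dy": 0,"dz": -7,"turn": 0}
    - {"dx": 0,"dy": 0,"dz": -7,"turn": 0}
  jaw: 7

```text
time: 6.4
position: [0.4687, 0.3178, 0.2028]
eef_rot: [0.874, 0.486, 0.003, 0.0]
force: [0.2, 0.7, -0.0]
width: 0.07
```

Run:
```python
from h import *
rel([.4724,.0385,.2])
i=bot.get_image('wrist')[:,:,::-1].copy()
cv2.imwrite('pics/w4.png',i)
w=cv2.imread('pics/w1.png');c=bot.calibration('wrist');c['view']=np.load('w1.npy')
m=((w.min(2)>150)&(w.max(2).astype(int)-w.min(2)<40)).astype(np.uint8);m[:, 260:]=0;m[:110]=0;m[215:]=0
m=cv2.morphologyEx(m,cv2.MORPH_OPEN,np.ones((5,5)))
cn=max(cv2.findContours(m,0,2)[0],key=cv2.contourArea)
W=np.array([ray(c,*p[0],.057)[:2] for p in cn],np.float32)
r=cv2.minAreaRect(W*1000);print(r)
```

```text
pos [0.4687 0.3178 0.2028] ang y -31.79 tilt z [ 0.006  0.002 -1.   ] w 0.07 F [ 0.18  0.73 -0.03] t 6.4
[0.4724, 0.0385, 0.2] -> [-23.55  15.02   0.22]
((471.8930969238281, 40.662288665771484), (74.21795654296875, 31.103126525878906), 64.24869537353516)
```

View pics/w4.png

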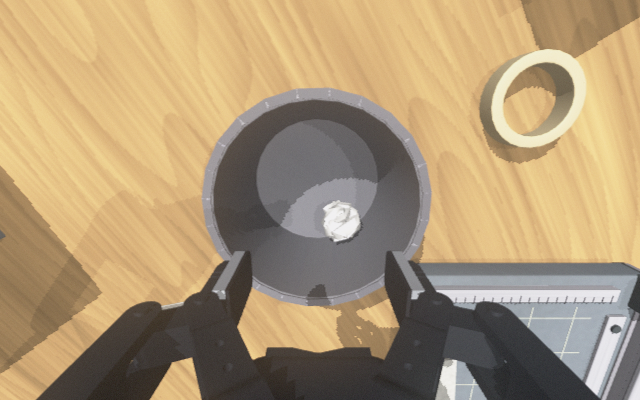

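Emit:
move_arm:
  plan:
    - {"dx": -1,"dy": 0.6,"dz": 0,"turn": -1}
    - {"dx": -3,"dy": 1.9,"dz": 0,"turn": -2}
    - {"dx": -5.5,"dy": 3.5,"dz": 0,"turn": -4}
    - {"dx": -8.5,"dy": 5.4,"dz": 0,"turn": -6}
    - {"dx": -11.5,"dy": 7.3,"dz": 0,"turn": -6}
    - {"dx": -14.5,"dy": 9.2,"dz": 0,"turn": -6}
    - {"dx": -17.5,"dy": 11.1,"dz": 0.5,"turn": -6}
    - {"dx": -20,"dy": 12.7,"dz": 2,"turn": -6}
    - {"dx": -22,"dy": 14,"dz": 4,"turn": -6}
    - {"dx": -23.2,"dy": 14.7,"dz": 6,"turn": -6}
    - {"dx": -23.5,"dy": 14.9,"dz": 7.5,"turn": -6}
    - {"dx": -23.5,"dy": 14.9,"dz": 8,"turn": -6}
    - {"dx": -23.5,"dy": 14.9,"dz": 8,"turn": -6}
    - {"dx": -23.5,"dy": 14.9,"dz": 8,"turn": -6}
  jaw: 5

```text
time: 7.85
position: [0.4697, 0.0391, 0.1194]
eef_rot: [0.847, 0.532, -0.0, -0.0]
force: [0.3, 1.1, -0.8]
width: 0.0499
```

Run:
```python
from h import *
rel([.472,.0395,.076])
i=bot.get_image('wrist')[:,:,::-1].copy()
cv2.imwrite('pics/w5.png',i)
```

```text
pos [0.4697 0.0391 0.1194] ang y -25.76 tilt z [-0.  0. -1.] w 0.0499 F [ 0.27  1.09 -0.75] t 7.85
[0.472, 0.0395, 0.076] -> [0.14 0.19 4.34]
```

View pics/w5.png

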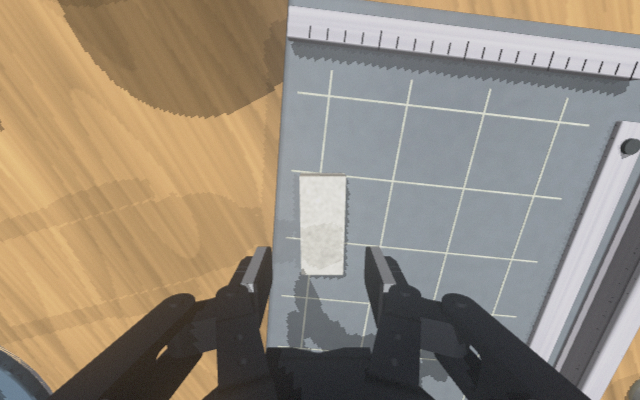

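Emit:
move_arm:
  plan:
    - {"dx": 0.1,"dy": 0.2,"dz": 1.5,"turn": 0}
    - {"dx": 0.1,"dy": 0.2,"dz": 3,"turn": 0}
    - {"dx": 0.1,"dy": 0.2,"dz": 3.8,"turn": 0}
    - {"dx": 0.1,"dy": 0.2,"dz": 4.2,"turn": 0}
    - {"dx": 0.1,"dy": 0.2,"dz": 4.4,"turn": 0}
    - {"dx": 0.1,"dy": 0.2,"dz": 4.4,"turn": 0}
    - {"dx": 0.1,"dy": 0.2,"dz": 4.4,"turn": 0}

```text
time: 8.6
position: [0.4723, 0.0387, 0.0758]
eef_rot: [0.847, 0.531, 0.0, 0.0]
force: [0.1, 0.3, 0.7]
width: 0.05
```

Emit:
move_arm:
  plan:
    - {"dx": 0,"dy": 0,"dz": 0.1,"turn": 0}
    - {"dx": 0,"dy": 0,"dz": 0.2,"turn": 0}
    - {"dx": 0,"dy": 0,"dz": 0.2,"turn": 0}

```text
time: 8.9
position: [0.4718, 0.0387, 0.0733]
eef_rot: [0.847, 0.531, 0.0, -0.0]
force: [0.6, -0.4, -0.8]
width: 0.0501
```

Emit:
move_arm:
  plan:
    - {"dx": 0,"dy": 0,"dz": 0,"turn": 0}
    - {"dx": 0,"dy": 0,"dz": 0,"turn": 0}
    - {"dx": 0,"dy": 0,"dz": 0,"turn": 0}
    - {"dx": 0,"dy": 0,"dz": 0,"turn": 0}
    - {"dx": 0,"dy": 0,"dz": 0,"turn": 0}
    - {"dx": 0,"dy": 0,"dz": 0,"turn": 0}
  jaw: 1.5

```text
time: 9.5
position: [0.4722, 0.0386, 0.0737]
eef_rot: [0.847, 0.531, 0.0, 0.0]
force: [-1.2, -0.6, 5.8]
width: 0.028
```

Run:
```python
from h import *
rel([.464,.315,.19],[.464,.315,.13])
i=bot.get_image('wrist')[:,:,::-1].copy()
cv2.imwrite('pics/w6.png',i)
```

```text
pos [0.4722 0.0386 0.0737] ang y -25.79 tilt z [ 0.001 -0.    -1.   ] w 0.028 F [-1.24 -0.59  5.81] t 9.5
[0.464, 0.315, 0.19] -> [ 24.53 -12.75 -11.64]
[0.464, 0.315, 0.13] -> [ 24.53 -12.76  -5.64]
```

View pics/w6.png

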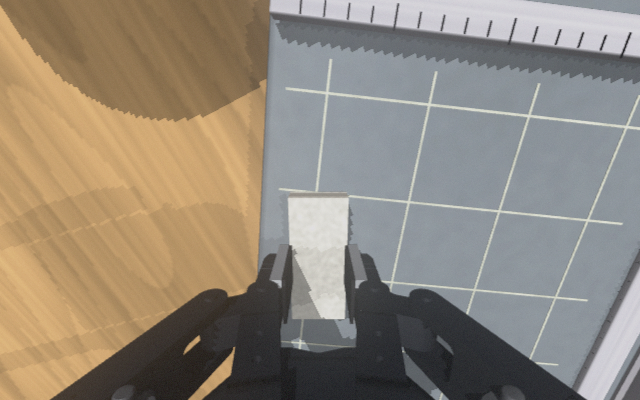

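Emit:
move_arm:
  plan:
    - {"dx": 0,"dy": 0,"dz": -1,"turn": 0}
    - {"dx": 0,"dy": 0,"dz": -3,"turn": 0}
    - {"dx": 0.5,"dy": -0.3,"dz": -6,"turn": 0}
    - {"dx": 2,"dy": -1,"dz": -9,"turn": 0}
    - {"dx": 4.5,"dy": -2.3,"dz": -11,"turn": 0}
    - {"dx": 7.5,"dy": -3.9,"dz": -11.8,"turn": 0}
    - {"dx": 10.5,"dy": -5.5,"dz": -11.8,"turn": 0}
    - {"dx": 13.5,"dy": -7,"dz": -11.8,"turn": 0}
    - {"dx": 16.5,"dy": -8.6,"dz": -11.8,"turn": 0}
    - {"dx": 19.5,"dy": -10.1,"dz": -11.8,"turn": 0}
    - {"dx": 22,"dy": -11.4,"dz": -11.5,"turn": 0}
    - {"dx": 24,"dy": -12.5,"dz": -10.5,"turn": 0}
    - {"dx": 24.7,"dy": -12.7,"dz": -8.5,"turn": 0}
    - {"dx": 24.7,"dy": -12.7,"dz": -6.5,"turn": 0}
    - {"dx": 24.7,"dy": -12.7,"dz": -5.2,"turn": 0}
    - {"dx": 24.7,"dy": -12.7,"dz": -5,"turn": 0}
    - {"dx": 24.7,"dy": -12.7,"dz": -5,"turn": 0}

```text
time: 11.25
position: [0.465, 0.3161, 0.1234]
eef_rot: [0.847, 0.531, -0.0, -0.0]
force: [0.4, 0.4, 0.3]
width: 0.0276
```

Run:
```python
from h import *
rel()
i=bot.get_image('wrist')[:,:,::-1].copy()
cv2.imwrite('pics/w7.png',i)
```

```text
pos [0.465  0.3161 0.1234] ang y -25.81 tilt z [-0. -0. -1.] w 0.0276 F [0.39 0.38 0.32] t 11.25
```

View pics/w7.png

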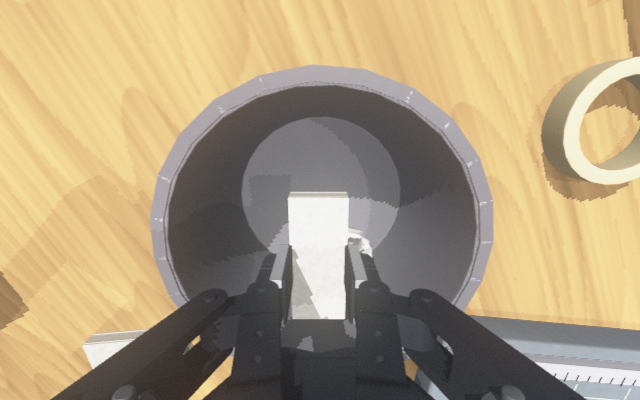

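Release and rise.

Emit:
move_arm:
  plan:
    - {"dx": 0,"dy": 0,"dz": 0,"turn": 0}
    - {"dx": 0,"dy": 0,"dz": 0,"turn": 0}
    - {"dx": 0,"dy": 0,"dz": 0,"turn": 0}
    - {"dx": 0,"dy": 0,"dz": 0,"turn": 0}
    - {"dx": 0,"dy": 0,"dz": 0,"turn": 0}
    - {"dx": 0,"dy": 0,"dz": -2,"turn": 0}
    - {"dx": 0,"dy": 0,"dz": -5,"turn": 0}
    - {"dx": 0,"dy": 0,"dz": -8,"turn": 0}
    - {"dx": 0,"dy": 0,"dz": -9,"turn": 0}
    - {"dx": 0,"dy": 0,"dz": -9,"turn": 0}
  jaw: 7

```text
time: 12.3
position: [0.466, 0.3168, 0.215]
eef_rot: [0.847, 0.531, 0.002, 0.0]
force: [0.5, 0.4, -0.4]
width: 0.0699
```

Run:
```python
from h import *
rel([.557,-.2665,.21])
i=bot.get_image('wrist')[:,:,::-1].copy()
cv2.imwrite('pics/w8.png',i)
```

```text
pos [0.466  0.3168 0.215 ] ang y -25.79 tilt z [ 0.003  0.001 -1.   ] w 0.0699 F [ 0.49  0.35 -0.41] t 12.3
[0.557, -0.2665, 0.21] -> [-48.56  33.57   0.45]
```

View pics/w8.png

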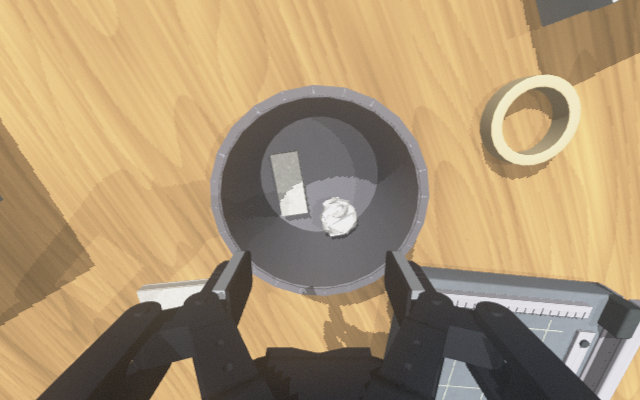

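Emit:
move_arm:
  plan:
    - {"dx": -1,"dy": 0.7,"dz": 0,"turn": 1}
    - {"dx": -3,"dy": 2.1,"dz": 0,"turn": 3}
    - {"dx": -6,"dy": 4.2,"dz": 0,"turn": 6}
    - {"dx": -9,"dy": 6.2,"dz": 0,"turn": 6}
    - {"dx": -12.5,"dy": 8.6,"dz": 0,"turn": 6}
    - {"dx": -16,"dy": 11.1,"dz": 0,"turn": 6}
    - {"dx": -19.5,"dy": 13.5,"dz": 0,"turn": 6}
    - {"dx": -23,"dy": 15.9,"dz": 0,"turn": 6}
    - {"dx": -26.5,"dy": 18.3,"dz": 0,"turn": 6}
    - {"dx": -30,"dy": 20.7,"dz": 0,"turn": 6}
    - {"dx": -33.5,"dy": 23.2,"dz": 0,"turn": 6}
    - {"dx": -37,"dy": 25.6,"dz": 0,"turn": 6}
    - {"dx": -40.5,"dy": 28,"dz": 0,"turn": 6}
    - {"dx": -43.5,"dy": 30.1,"dz": 0,"turn": 6}
    - {"dx": -46,"dy": 31.8,"dz": 0,"turn": 6}
    - {"dx": -47.8,"dy": 33,"dz": 0.2,"turn": 6}
    - {"dx": -48.5,"dy": 33.5,"dz": 0.4,"turn": 6}
    - {"dx": -48.5,"dy": 33.5,"dz": 0.4,"turn": 6}
    - {"dx": -48.5,"dy": 33.5,"dz": 0.4,"turn": 6}
  jaw: 6

```text
time: 14.25
position: [0.5552, -0.2648, 0.2086]
eef_rot: [0.874, 0.487, -0.0, -0.001]
force: [-0.1, 0.1, -0.7]
width: 0.0602
```

Run:
```python
from h import *
rel()
c=bot.calibration('wrist')
i=bot.get_image('wrist')[:,:,::-1].copy()
cv2.imwrite('pics/w9.png',i);np.save('w9.npy',c['view'])
m=(i.max(2)<70).astype(np.uint8);print(proj(c,[.557,-.2665,.1075]))
```

```text
pos [ 0.5552 -0.2648  0.2086] ang y -31.76 tilt z [-0.001  0.001 -1.   ] w 0.0602 F [-0.12  0.14 -0.7 ] t 14.25
(np.float64(322.94796211823024), np.float64(211.72439111063403))
```

View pics/w9.png

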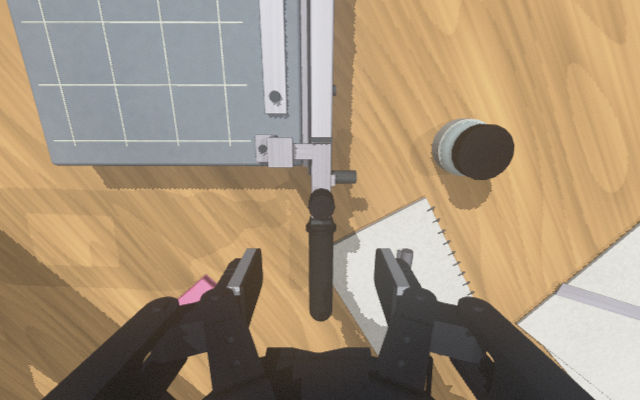

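Run:
```python
from h import *
i=cv2.imread('pics/w9.png');crop(i,260,130,380,240,6,'pics/w9z.png')
c=bot.calibration('wrist');c['view']=np.load('w9.npy')
for p in [(321,203),(310,203),(333,203),(321,192)]:print(ray(c,*p,.1075))
```

```text
[ 0.55953353 -0.25936898  0.1075    ]
[ 0.5520498 -0.2547464  0.1075   ]
[ 0.56769637 -0.26441104  0.1075    ]
[ 0.56431003 -0.25159083  0.1075    ]
```

View pics/w9z.png

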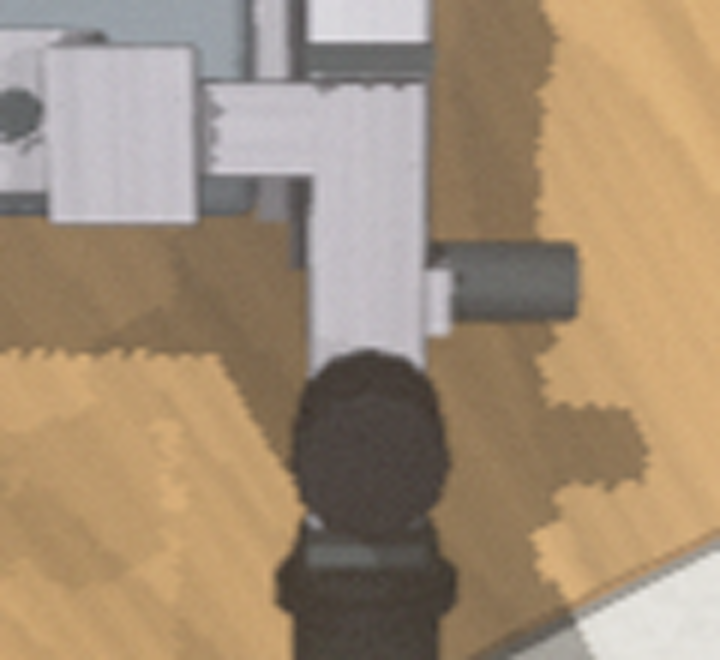

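Run:
```python
from h import *
c=bot.calibration('wrist')
print(ray(c,321.8,207,.1075))
rel([.558,-.264,.108])
```

```text
[ 0.55851219 -0.26250972  0.1075    ]
pos [ 0.5554 -0.2646  0.2089] ang y -31.73 tilt z [-0.001  0.001 -1.   ] w 0.0597 F [0.11 0.27 0.07] t 14.3
[0.558, -0.264, 0.108] -> [ 0.18  0.2  10.09]
```

Emit:
move_arm:
  plan:
    - {"dx": 0.1,"dy": 0.1,"dz": 1,"turn": 0}
    - {"dx": 0.1,"dy": 0.2,"dz": 3,"turn": 0}
    - {"dx": 0.1,"dy": 0.2,"dz": 5,"turn": 0}
    - {"dx": 0.1,"dy": 0.2,"dz": 7,"turn": 0}
    - {"dx": 0.1,"dy": 0.2,"dz": 8.5,"turn": 0}
    - {"dx": 0.1,"dy": 0.2,"dz": 9.5,"turn": 0}
    - {"dx": 0.1,"dy": 0.2,"dz": 10,"turn": 0}
    - {"dx": 0.1,"dy": 0.2,"dz": 10,"turn": 0}
    - {"dx": 0.1,"dy": 0.2,"dz": 10,"turn": 0}

```text
time: 15.2
position: [0.5583, -0.2666, 0.1101]
eef_rot: [0.874, 0.486, 0.0, 0.001]
force: [0.6, 0.2, 0.2]
width: 0.06
```

Run:
```python
from h import *
rel([.558,-.264,.108])
i=bot.get_image('wrist')[:,:,::-1].copy()
cv2.imwrite('pics/w10.png',i)
```

```text
pos [ 0.5583 -0.2666  0.1101] ang y -31.79 tilt z [ 0.001 -0.001 -1.   ] w 0.06 F [0.62 0.16 0.2 ] t 15.2
[0.558, -0.264, 0.108] -> [ 0.21 -0.16  0.21]
```

View pics/w10.png

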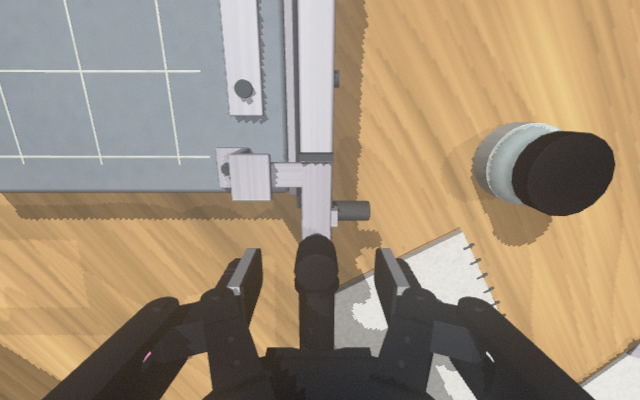

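Emit:
move_arm:
  plan:
    - {"dx": 0.1,"dy": -0.1,"dz": 0.2,"turn": 0}
    - {"dx": 0.1,"dy": -0.1,"dz": 0.2,"turn": 0}
    - {"dx": 0.1,"dy": -0.1,"dz": 0.2,"turn": 0}

```text
time: 15.55
position: [0.5575, -0.2649, 0.1075]
eef_rot: [0.874, 0.486, 0.0, 0.0]
force: [0.6, -0.0, 0.1]
width: 0.0598
```

Emit:
move_arm:
  plan:
    - {"dx": 0,"dy": 0,"dz": 0,"turn": 0}
    - {"dx": 0,"dy": 0,"dz": 0,"turn": 0}
    - {"dx": 0,"dy": 0,"dz": 0,"turn": 0}
    - {"dx": 0,"dy": 0,"dz": 0,"turn": 0}
    - {"dx": 0,"dy": 0,"dz": 0,"turn": 0}
    - {"dx": 0,"dy": 0,"dz": 0,"turn": 0}
    - {"dx": 0,"dy": 0,"dz": 0,"turn": 0}
    - {"dx": 0,"dy": 0,"dz": 0,"turn": 0}
    - {"dx": 0,"dy": 0,"dz": 0,"turn": 0}
  jaw: 1

```text
time: 16.45
position: [0.5578, -0.2651, 0.1076]
eef_rot: [0.874, 0.486, 0.0, 0.0]
force: [2.3, -0.8, 3.2]
width: 0.02
```

Run:
```python
from h import *
rel()
i=bot.get_image('wrist')[:,:,::-1].copy()
cv2.imwrite('pics/w11.png',i)
crop(bot.get_image('scene')[:,:,::-1],170,130,370,280,4,'pics/s11.png')
```

```text
pos [ 0.5578 -0.2651  0.1076] ang y -31.79 tilt z [ 0.001 -0.001 -1.   ] w 0.02 F [ 2.32 -0.83  3.15] t 16.45
```

View pics/w11.png

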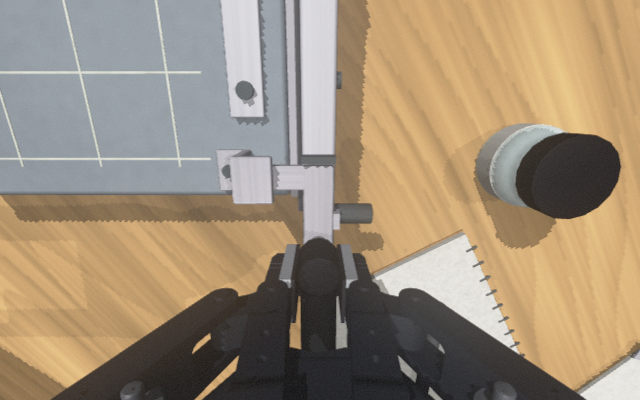

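View pics/s11.png

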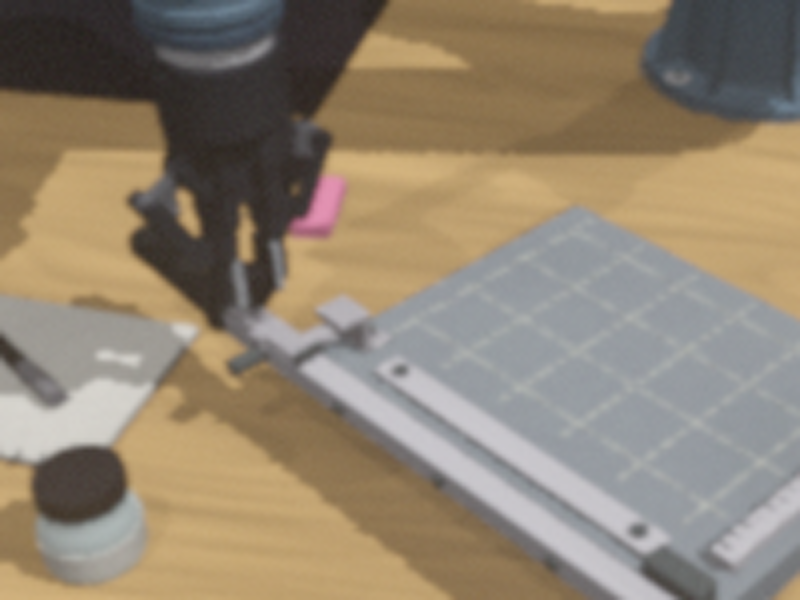

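Emit:
move_arm:
  plan:
    - {"dx": 0,"dy": 0.3,"dz": 0,"turn": 0}
    - {"dx": 0,"dy": 0.6,"dz": 0,"turn": 0}
    - {"dx": 0,"dy": 0.9,"dz": 0,"turn": 0}
    - {"dx": 0,"dy": 1.2,"dz": 0,"turn": 0}
    - {"dx": 0,"dy": 1.4,"dz": 0,"turn": 0}
    - {"dx": 0,"dy": 1.4,"dz": 0,"turn": 0}
    - {"dx": 0,"dy": 1.4,"dz": 0,"turn": 0}

```text
time: 17.25
position: [0.568, -0.2714, 0.1075]
eef_rot: [0.874, 0.487, -0.001, -0.002]
force: [-7.1, 3.2, 11.0]
width: 0.0199
```

Run:
```python
from h import *
rel([.5578,-.2651,.1076])
i=bot.get_image('wrist')[:,:,::-1].copy()
cv2.imwrite('pics/w12.png',i)
```

```text
pos [ 0.568  -0.2714  0.1075] ang y -31.77 tilt z [-0.004  0.002 -1.   ] w 0.0199 F [-7.14  3.24 10.98] t 17.25
[0.5578, -0.2651, 0.1076] -> [ 0.  -1.2 -0. ]
```

View pics/w12.png

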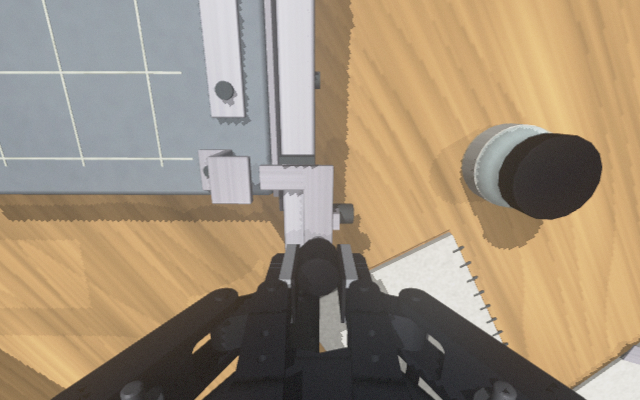

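Emit:
move_arm:
  plan:
    - {"dx": 0,"dy": 0.2,"dz": 0,"turn": 0}
    - {"dx": 0,"dy": 0.2,"dz": 0,"turn": 0}
    - {"dx": 0.1,"dy": 0.2,"dz": -0.5,"turn": 0}
    - {"dx": 0.2,"dy": 0.2,"dz": -1.1,"turn": 0}
    - {"dx": 0.3,"dy": 0.2,"dz": -1.8,"turn": 0}
    - {"dx": 0.4,"dy": 0.2,"dz": -2.5,"turn": 0}
    - {"dx": 0.6,"dy": 0.2,"dz": -3.3,"turn": 0}
    - {"dx": 0.8,"dy": 0.2,"dz": -4.1,"turn": 0}
    - {"dx": 1,"dy": 0.2,"dz": -4.9,"turn": 0}
    - {"dx": 1,"dy": 0.2,"dz": -4.9,"turn": 0}
    - {"dx": 1,"dy": 0.2,"dz": -4.9,"turn": 0}

```text
time: 18.4
position: [0.5725, -0.2624, 0.1525]
eef_rot: [0.874, 0.486, -0.003, -0.005]
force: [-6.2, 4.0, -5.5]
width: 0.0202
```

Run:
```python
from h import *
rel([.5578,-.2651,.1076])
i=bot.get_image('wrist')[:,:,::-1].copy()
cv2.imwrite('pics/w13.png',i)
crop(bot.get_image('scene')[:,:,::-1],170,130,370,280,4,'pics/s13.png')
```

```text
pos [ 0.5725 -0.2624  0.1525] ang y -31.79 tilt z [-0.01   0.006 -1.   ] w 0.0202 F [-6.16  3.99 -5.53] t 18.4
[0.5578, -0.2651, 0.1076] -> [-1.01 -1.06  4.51]
```

View pics/w13.png

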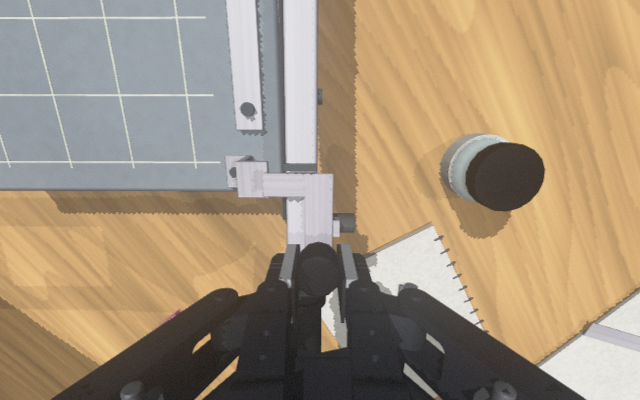

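View pics/s13.png

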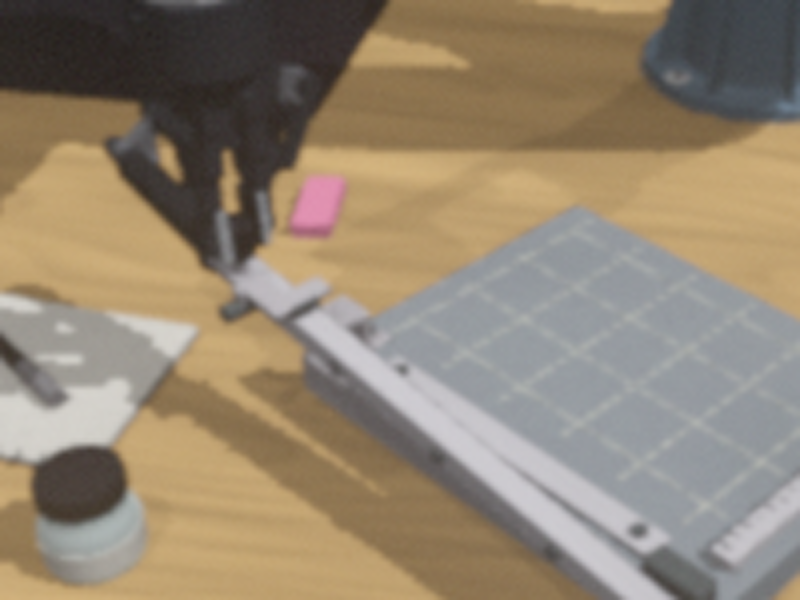

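Emit:
move_arm:
  plan:
    - {"dx": 0.2,"dy": 0,"dz": -0.7,"turn": 0}
    - {"dx": 0.5,"dy": 0,"dz": -1.6,"turn": 0}
    - {"dx": 0.8,"dy": 0,"dz": -2.4,"turn": 0}
    - {"dx": 1.1,"dy": 0,"dz": -3.2,"turn": 0}
    - {"dx": 1.7,"dy": 0,"dz": -4.7,"turn": 0}
    - {"dx": 2.4,"dy": 0,"dz": -6.2,"turn": 0}
    - {"dx": 3.2,"dy": 0,"dz": -7.7,"turn": 0}
    - {"dx": 4.1,"dy": 0,"dz": -9.1,"turn": 0}
    - {"dx": 5,"dy": 0,"dz": -10.5,"turn": 0}
    - {"dx": 6,"dy": 0,"dz": -11.8,"turn": 0}
    - {"dx": 6.6,"dy": 0,"dz": -12.5,"turn": 0}
    - {"dx": 7.1,"dy": 0,"dz": -13.1,"turn": 0}
    - {"dx": 7.7,"dy": 0,"dz": -13.8,"turn": 0}
    - {"dx": 8.2,"dy": 0,"dz": -14.3,"turn": 0}
    - {"dx": 8.6,"dy": 0,"dz": -14.7,"turn": 0}
    - {"dx": 8.9,"dy": 0,"dz": -15,"turn": 0}
    - {"dx": 8.9,"dy": 0,"dz": -15,"turn": 0}
    - {"dx": 8.9,"dy": 0,"dz": -15,"turn": 0}

```text
time: 20.3
position: [0.6202, -0.1863, 0.3012]
eef_rot: [0.873, 0.487, -0.003, -0.006]
force: [-4.7, 6.2, -8.7]
width: 0.0199
```

Run:
```python
from h import *
rel([.5578,-.2651,.1076])
cv2.imwrite('pics/w14.png',bot.get_image('wrist')[:,:,::-1])
cv2.imwrite('pics/s14.png',bot.get_image('scene')[:,:,::-1])
cv2.imwrite('pics/t14.png',bot.get_image('top')[:,:,::-1])
```

```text
pos [ 0.6202 -0.1863  0.3012] ang y -31.73 tilt z [-0.012  0.007 -1.   ] w 0.0199 F [-4.74  6.22 -8.68] t 20.3
[0.5578, -0.2651, 0.1076] -> [-9.98 -0.9  19.37]
```

View pics/w14.png

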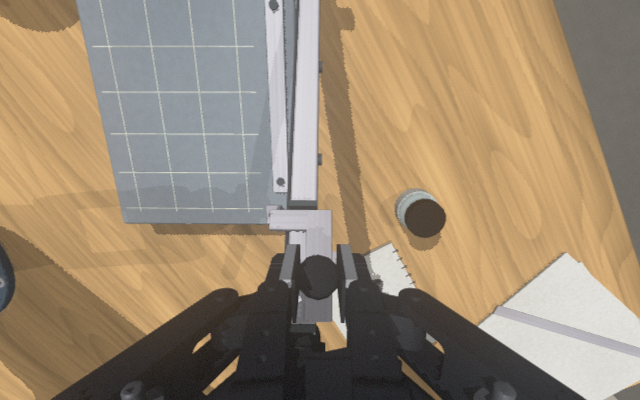

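View pics/s14.png

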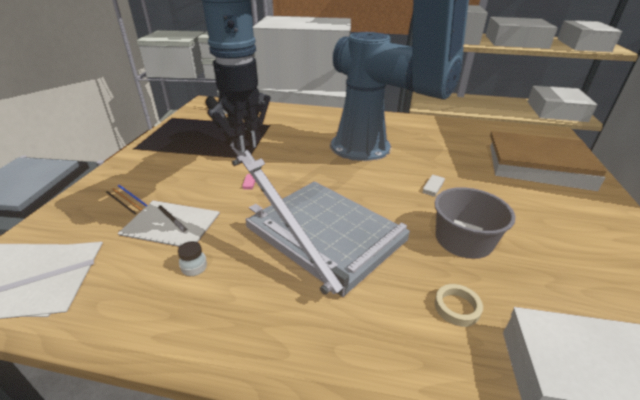

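View pics/t14.png

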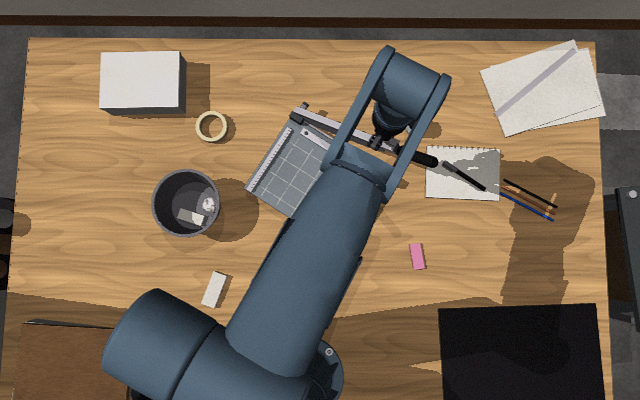

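Emit:
move_arm:
  plan:
    - {"dx": 0,"dy": 0,"dz": 0,"turn": 0}
    - {"dx": 0,"dy": 0,"dz": 0,"turn": 0}
    - {"dx": 0,"dy": 0,"dz": 0,"turn": 0}
    - {"dx": 0,"dy": 0,"dz": 0,"turn": 0}
    - {"dx": 0,"dy": 0,"dz": 0,"turn": 0}
    - {"dx": 0,"dy": 0,"dz": 0,"turn": 0}
    - {"dx": 0,"dy": 0,"dz": 0,"turn": 0}
    - {"dx": 0,"dy": 0,"dz": 0,"turn": 0}
    - {"dx": 0,"dy": 0,"dz": 0,"turn": 0}
    - {"dx": 0,"dy": 0,"dz": 0,"turn": 0}

```text
time: 21.45
position: [0.6201, -0.1864, 0.301]
eef_rot: [0.874, 0.487, -0.003, -0.006]
force: [-4.0, 5.7, -8.4]
width: 0.0196
```

Run:
```python
from h import *
rel([.5578,-.2651,.1076])
cv2.imwrite('pics/w15.png',bot.get_image('wrist')[:,:,::-1])
a=cv2.imread('pics/w14.png').astype(int);b=cv2.imread('pics/w15.png');print(abs(a-b).mean())
```

```text
pos [ 0.6201 -0.1864  0.301 ] ang y -31.74 tilt z [-0.012  0.007 -1.   ] w 0.0196 F [-4.01  5.66 -8.41] t 21.45
[0.5578, -0.2651, 0.1076] -> [-9.97 -0.89 19.36]
1.8843020833333333
```

Steady: the arm is up about 37°, so I'm handing in.

Run:
```python
from station import bot
print(bot.finish_job())
```

```text
the job is handed in; nothing more can be done
None
```

The trimmer is ready and the job is handed in, at about 21.5 s of the 69 s allowed. The paper ball and the smaller white offcut are both in the waste bin, seen there in wrist and top pictures. They went in while the blade arm was still locked down.

- **Latch:** I gripped the knob and pulled it outward about 12 mm before lifting. The wrist picture showed the bolt's tongue clear of the strike.
- **Blade arm:** I lifted it by the knob to about 37 degrees (0.65 rad, worked out from the 194 mm the gripper rose). A 1 s hold then showed no drift: the gripper stayed put to within 0.2 mm, still closed on the knob.
- **Bystanders:** the marker, tape and ink jar stand where they were in the last pictures.
- **Small disagreements:**
  - The two estimates of the knob's place along the arm differed by about 4 mm, which was within the pad width.
  - At the final pose the gripper sits about 9 mm outward of where it first gripped the knob, less than the 12 mm pull. This was after the bolt had passed the strike.
- **Forces:** the highest wrist force I read was about 13 N.

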